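# Hold the utensil caddy against the dish rack for fastening

## Task

Be my third hand: pick up the white utensil caddy, gripping it lightly because it is thin plastic (60 N at most), lift it clear of the counter and press its flat tall back squarely against the sprung aluminium plate on the front of the dish rack, upright, centred between the plate's two ribs and with the top of the back level with the top of the plate. Push gently and steadily with about 10 N (never beyond 20 N) so that I can drive the screws from behind, and finish while still holding it there and pushing: do not let go or put it down. Leave the mug, the funnel and the wooden spoon where they are.

Things in the scene. Friction and masses are not known exactly. Their poses are not given: they have to be found in the camera images.
- caddy_mid (a point): Centre of the loose white plastic caddy, an open-topped box 54 mm front to back (x), 50 mm wide (y), 110 mm tall, about 0.16 kg; this point is 55 mm above its underside. +x: flat back, 110 mm tall; side walls (y = +-25 mm) 96 mm tall; front (-x) only 54 mm tall; z up. Starts upright on the counter. Grip across y by the side walls, 5 to 25 mm above this point.
- caddy_back (a point): Point on the outer face of the caddy's back, on its middle line, 27 mm along the caddy's +x from caddy_mid and 57.5 mm above the underside (52.5 mm below the top edge of the back). It comes to lie on plate_spot when the caddy is held right.
- plate_spot (a point): Centre of the front face of the rack's sprung aluminium plate, 102.5 mm above the counter; moves with the plate. Plate upright, 110 mm wide (y), top edge 155 and bottom edge 50 mm above the counter. +x: horizontal, into the rack, the way to push; z up. Two upright ribs, 5 mm proud, at y = +37 and -37 mm (inner sides) flank the place of the caddy's back.
- plate (a joint): How far the plate is pushed back into the rack along plate_spot's +x, in m: 0 untouched, stop at 0.032. It slides on springs of 600 N/m with no preload, so 10 N is about 0.017 m.
- rack: White dish rack, fixed, with the sprung plate on its front, roughly facing the robot. Origin on the counter below plate_spot at rest; x into the rack. Reaches 290 mm back, 125 mm to either side; sides 120 mm high, the front one 40 mm behind the plate's face. A round glass plate stands in it across x, 200 mm behind the plate's face, top at 212 mm.
- mug: Aluminium mug, 76 mm across, 85 mm tall, handle at +y; origin at the centre of its underside. Leave it alone.
- funnel: Grey silicone funnel standing wide end down, 100 mm across, 95 mm tall; origin at the centre of its underside. Leave it alone.
- spoon_grip (a point): Wooden spoon, 260 mm long, lying on the counter along its x; this point is on its handle. Leave it alone.
Things that resemble listed ones, but are neither listed nor needed, are in the scene too. There is more than one size of the part that bears caddy_mid; the job needs the largest.

How it is judged:
On the way, in this order (a step that is already met when the one before it is completed fails the run):
1. the caddy is lifted upright, clear of the counter, before it meets the plate (height (world z) of caddy_mid above 0.075 m and contact force between caddy and rack below 0.5 N and angle between caddy_mid's own z axis and vertical below 0.3 rad), for 0.2 s.
2. the caddy is pressed in place on the plate with 6 to 14 N for 2 s on end (contact force between caddy and rack between 6 and 14 N and value of joint plate above 0.006 m and x of caddy_back in the frame of plate_spot between -0.006 and 0.006 m and y of caddy_back in the frame of plate_spot between -0.014 and 0.014 m and z of caddy_back in the frame of plate_spot between -0.011 and 0.015 m and angle between the y axis of caddy_mid and the y axis of plate_spot, either way round below 0.12 rad and angle between caddy_mid's own z axis and vertical below 0.12 rad and height (world z) of caddy_mid above 0.085 m and contact force between the fingers and caddy above 2 N and linear speed of caddy below 0.02 m/s), for 2 s.
At the end, for the whole second after the job is handed in: The gripper still holds the caddy, still and 30 mm or more off the counter, its back pressed on the plate with 6 to 14 N, centred between the ribs within 14 mm, top edges level within 11 mm below or 15 mm above, upright and square within 0.12 rad (all of step 2); the arm keeps its last pose, push and grip.
It fails at once if the caddy is pushed against the rack or plate with more than 22 N (contact force between caddy and rack above 22 N).
It fails at once if the caddy is squeezed: more than 150 N in all on its two sides (75 N a side) (contact force between the fingers and caddy above 150 N).
It fails at once if the mug, funnel or spoon is shifted by more than 20 mm (distance of any of mug, funnel, spoon_grip from where it was at the start of the episode above 0.02 m).
It also fails if it takes over 42 s, if anything falls off the work surface, if the arm or the gripper's body presses on something with over 40 N, if the wrist force passes 120 N, or if a joint passes its speed limit or range.

## Robot

A 7-joint arm with a two-finger parallel gripper is mounted at the origin on the work surface. World frame = base frame: x ahead of the robot, y to its left, z up, the work surface at z = 0. Lengths are in m, angles in rad, forces in N, time in s.
With the tool pointing down it reaches from about 0.4 to 0.85 m from the base axis. Payload 10.4 kg.
Tool frame: the origin (TCP) lies midway between the tips of the shut fingers; the grasp point (between the pads) lies 19 mm behind it (r.tcp_to_grasp is the z of the grasp point in the tool frame, in m); z points along the fingers, x is the direction in which the jaws open and shut, and the axes are right-handed (so a half turn about z gives the same grasp; the last joint's range is limited). The gripper opens to 87 mm and grips with 3 to 60 N. Pads are 19 mm wide; open, the fingers measure 117 mm over their backs; the gripper's body (75 mm by 190 mm) begins 51 mm behind the grasp point.
Start: joints at [1.287, 0.332, -0.065, 1.46, 0.022, 1.35, -0.088], TCP at [0.161, -0.604, 0.223] pointing down, gripper open.
Joint ranges: [-2.6, 2.6], [-0.5, 2.12], [-1.47, 1.34], [0.16, 2.42], [-1.27, 4.41], [0.06, 2.06], [-2.6, 2.6]. Speed limits (rad/s): [2.22, 2.22, 2.79, 2.79, 3.14, 3.14, 3.14].

## Interface

Orientations are given as a unit quaternion [x, y, z, w].
In Python, from bench import r, camera, close_job gives the robot as it stands. The module is installed in compiled form; this text tells all that it offers.
- The arm moves only by the shell command python3 -m crank 'ROWS' [FORCE]. ROWS is JSON, a list of rows, each an object of numbers: "x", "y", "z": the shift along the tool's x, y, z scaled (see below); "ax", "ay", "az": the turn, a rotation vector about the tool's x, y, z scaled (see below); "claw": the closure, from -1 (fully open) to 1 (shut), so that 0 is half open. A call has exactly 5 rows; each row is the pose to reach, as a shift and turn from the pose commanded when the call began, along the tool's axes at that moment; what a row does not reach only later rows make up. The controller multiplies each number of a shift by 1 m and each number of a turn by 2 rad. A row lasts 1/12 s, in which the tool goes at most 41.7 mm and 7.16 degrees, less where a joint would pass 70% of its speed; a pose out of reach is approached as far as the arm can. A call with a number of a shift or a turn outside -1 to 1 is refused whole. A call with a gripper value outside its range is refused whole. The fingers move at their own pace and stop on an object; FORCE is the grip in N (left out, the last holds). Time passes only in rows, so rows that repeat a pose let the fingers close, or fill a call up. It gives the time, the measured TCP pose, the force and the opening at its end, in the units of the state.
- r.read_state(): the state, without advancing time (a new reading comes with each control period).
- camera(name): name is "side" or "top" or "wrist"; returns a dict with "color" (480x640x3 uint8, blue, green, red), "fx", "fy", "cx", "cy" (pixels), "eye" and "orientation" of the camera in the world. Camera axes: x right, y down, z forward; pixel columns grow to the right and rows downward; lengths in m; the calibration is good to about 2 mm. The wrist camera is an equidistant fisheye: a pixel r from the principal point sees the ray r / f radians off the axis. A picture is of the moment at which its call begins. There is no depth.
- close_job(): hands the job in, once; it reports no verdict.
The state is a dict: "time": time; "joint_positions": joint angles; "joint_vel": joint speeds; "joint_torque": joint torques, N m; "ee_pos": TCP position; "eef_rot": TCP orientation; "ft_force": force on the tool from outside, world axes, zero at the start; "torque": the same for the moment, N m; "width": finger opening in m.
Only numpy, scipy, OpenCV 4.12 (cv2) and the standard library are available. Lean on these libraries where they do the work, as an engineer would, in place of code of your own. Each camera call takes 0.05 s, during which the arm holds its last target. There are 200 camera calls.

## Working session

There is one attempt and no reset: what is moved stays moved. The work goes in short steps, Python scripts to look and compute and a shell command to move; the robot and the scene stay as the last step left them, time stands still between calls to the robot, and variables do not carry over. Pictures are saved under pics/ and viewed, about 8 in all and at most 12, crops included, and the job is handed in when it is done.

```bash
mkdir -p pics; cat > h.py <<'E'
import numpy as np, cv2
from scipy.spatial.transform import Rotation as R
from bench import r, camera
def cam(n):
    c=camera(n); np.savez('%s.npz'%n,**c); return c
def load(n): return dict(np.load('%s.npz'%n))
def ray(c,u,v,fish=False):
    x=(u-c['cx'])/c['fx']; y=(v-c['cy'])/c['fy']
    if fish:
        t=np.hypot(x,y); d=np.array([x/t*np.sin(t),y/t*np.sin(t),np.cos(t)]) if t>0 else np.array([0,0,1.])
    else: d=np.array([x,y,1.])
    return np.array(c['eye']), R.from_quat(c['orientation']).apply(d)
def onz(c,u,v,z,fish=False):
    o,d=ray(c,u,v,fish); return (o+d*(z-o[2])/d[2]).round(4)
def proj(c,p,fish=False):
    q=R.from_quat(c['orientation']).inv().apply(np.array(p)-c['eye'])
    if fish:
        rr=np.hypot(q[0],q[1]); t=np.arctan2(rr,q[2]); return c['cx']+c['fx']*t*q[0]/rr, c['cy']+c['fy']*t*q[1]/rr
    return c['cx']+c['fx']*q[0]/q[2], c['cy']+c['fy']*q[1]/q[2]
E
python3 - <<'E'
from h import *
for n in ('top','side'):
    c=cam(n); cv2.imwrite('pics/%s1.png'%n,c['color']); print(n,c['fx'],c['cx'],c['cy'],c['eye'],c['orientation'])
s=r.read_state(); print(s['ee_pos'],s['eef_rot'],s['time'],s['width'],r.tcp_to_grasp,s['ft_force'])
E
```

```text
top 623.6277183191525 320.80879633573323 249.33464462972947 [ 0.32170488 -0.01712913  1.39685492] [-0.70244162  0.70845436 -0.04263544  0.05338915]
side 444.50596178573136 319.94705913748305 242.94430031630597 [0.41477512 0.78410038 0.90705356] [-0.04912814  0.92774507 -0.36925802  0.02289167]
[ 0.16108596 -0.60354201  0.22183997] [ 7.93056798e-01 -6.09147379e-01 -5.02604371e-04 -3.65372447e-04] 0.1 0.08686711639848725 -0.0187 [-0.79389323 -0.07621088 -0.33873945]
```

View pics/top1.png

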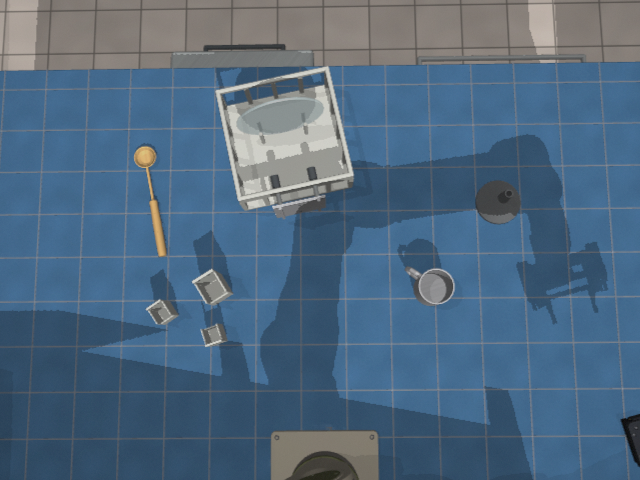

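View pics/side1.png

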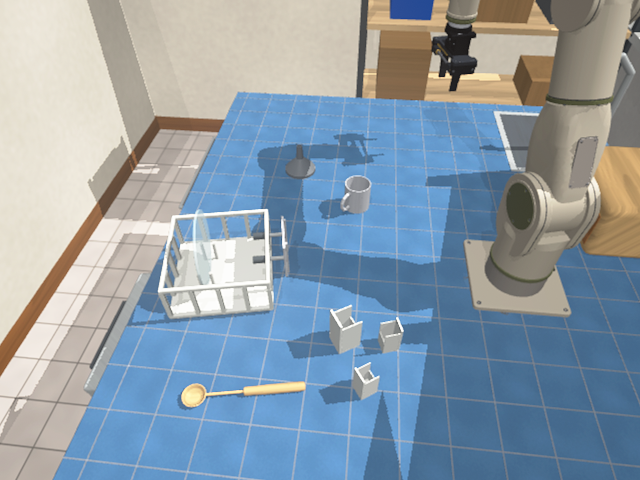

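Both views show three white caddies. In the top view they are at (213,288), (162,313) and (213,335), and in the side view at (345,330), (366,381) and (391,336). The one at top (213,288) / side (345,330) looks the largest. The plate is at top (298,203). Next I'll check the choice in one close crop.

```bash
python3 - <<'E'
from h import *
t=load('top'); s=load('side')
def crop(im,x,y,w,h,k): return cv2.resize(im[y:y+h,x:x+w],None,fx=k,fy=k,interpolation=cv2.INTER_CUBIC)
a=crop(t['color'],185,260,55,50,7.2)   # 396x360
b=crop(s['color'],320,295,55,50,7.2)
c=crop(t['color'],260,180,110,33,7.2)
out=np.zeros((598,792,3),np.uint8); out[:360,:396]=a[:360,:396]; out[:360,396:792]=b[:360,:396]; out[360:360+237,:792]=c[:237,:792]
cv2.imwrite('pics/crop1.png',out)
for u,v in((213,288),(162,313),(213,335)): print(onz(t,u,v,0.1))
E
```

```text
[0.4199 0.2276 0.1   ]
[0.3688 0.3331 0.1   ]
[0.3227 0.2261 0.1   ]
```

View pics/crop1.png

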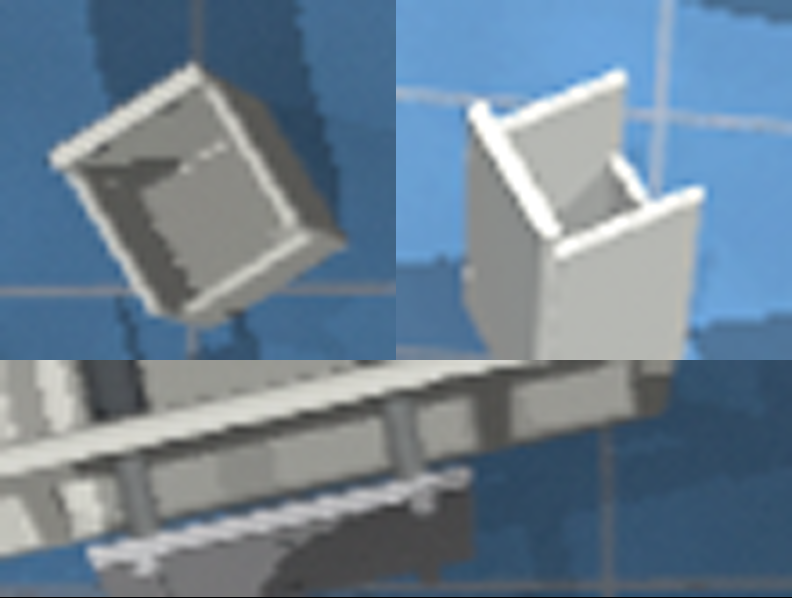

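```bash
python3 - <<'E'
from h import *
t=load('top'); s=load('side')
T=lambda x,y,z:onz(t,185+x/7.2-.5,260+y/7.2-.5,z)
P=lambda x,y,z:onz(t,260+x/7.2-.5,180+(y-360)/7.2-.5,z)
a,b=T(50,155,.11),T(192,63,.11); f1,f2=T(158,312,.096),T(308,232,.096)
print('back edge',a,b,np.linalg.norm(a-b)); 
d=a-b; yaw=np.arctan2(-d[0],d[1]); print('yaw',yaw,np.degrees(yaw))
n=np.array([np.cos(yaw),np.sin(yaw),0]); print('centre via back', (a+b)/2-n*.027)
a,b=P(90,560,.155),P(472,484,.155); d=a-b; y2=np.arctan2(-d[0],d[1]); print('plate',a,b,np.linalg.norm(d),(a+b)/2,np.degrees(y2))
a,b=P(147,570,.155),P(425,507,.155);d=a-b; print('ribs',a,b,np.linalg.norm(d),(a+b)/2,np.degrees(np.arctan2(-d[0],d[1])))
# side check
S=lambda x,y,z:onz(s,320+(x-396)/7.2-.5,295+y/7.2-.5,z)
a,b=S(550,240,.11),S(478,108,.11);d=a-b; print('side back edge',a,b,np.linalg.norm(d))
e=R.from_quat(r.read_state()['eef_rot']).as_matrix(); print(e.round(3))
E
```

```text
back edge [0.434  0.2708 0.11  ] [0.4603 0.2302 0.11  ] 0.0483740632984247
yaw 0.5748152946530793 32.93449038319028
centre via back [0.4244891  0.23582065 0.11      ]
plate [0.5788 0.0997 0.155 ] [ 0.5995 -0.0083  0.155 ] 0.10996585833794051 [0.58915 0.0457  0.155  ] 10.850104629797402
ribs [0.5758 0.0836 0.155 ] [0.593 0.005 0.155] 0.08045992791445937 [0.5844 0.0443 0.155 ] 12.343435114067814
side back edge [0.4313 0.273  0.11  ] [0.4563 0.2292 0.11  ] 0.050432529185040896
[[ 0.258 -0.966 -0.   ]
 [-0.966 -0.258  0.001]
 [-0.001  0.    -1.   ]]
```

Choice: the caddy at top (213,288). Its back edge measures 48 to 50 mm at z = 0.11 in both views, which fits the largest size. The caddy is at about (0.424, 0.236) with yaw 33°. The plate face is at about (0.588, 0.0455) with yaw 11.3°, and its width measures 110 mm as given.

```bash
cat > go.py <<'E'
import sys; from h import *
# target TCP x y z and yaw (deg) of caddy frame; prints shift and turn numbers in tool axes
def go(x,y,z,yaw):
    s=r.read_state(); M=R.from_quat(s['eef_rot']); a=np.radians(yaw)
    X=np.array([np.sin(a),-np.cos(a),0]); Z=np.array([0,0,-1.]); T=R.from_matrix(np.stack([X,np.cross(Z,X),Z],1))
    d=M.inv().apply(np.array([x,y,z])-s['ee_pos']); w=(M.inv()*T).as_rotvec()/2
    print('t%.2f'%s['time'],'ee',np.round(s['ee_pos'],4),'shift',d.round(4),'turn',w.round(4),'F',np.round(s['ft_force'],1),'w %.4f'%s['width'])
if __name__=='__main__': go(*map(float,sys.argv[1:5]))
E
python3 go.py .33 -.50 .24 15
```

```text
t0.10 ee [ 0.1611 -0.6035  0.2218] shift [-0.0565 -0.1899 -0.0181] turn [ 0.      0.0006 -0.0005] F [-0.8 -0.1 -0.3] w 0.0869
```

```bash
python3 -m crank '[{"x":-0.057,"y":-0.19,"z":-0.02,"claw":-1},{"x":-0.057,"y":-0.19,"z":-0.02,"claw":-1},{"x":-0.057,"y":-0.19,"z":-0.02,"claw":-1},{"x":-0.057,"y":-0.19,"z":-0.02,"claw":-1},{"x":-0.057,"y":-0.19,"z":-0.02,"claw":-1}]' 45
python3 -m crank '[{"x":-0.128,"y":-0.159,"claw":-1},{"x":-0.128,"y":-0.159,"claw":-1},{"x":-0.128,"y":-0.159,"claw":-1},{"x":-0.128,"y":-0.159,"claw":-1},{"x":-0.128,"y":-0.159,"claw":-1}]'
python3 -m crank '[{"x":-0.18,"y":-0.1,"claw":-1},{"x":-0.18,"y":-0.1,"claw":-1},{"x":-0.18,"y":-0.1,"claw":-1},{"x":-0.18,"y":-0.1,"claw":-1},{"x":-0.18,"y":-0.1,"claw":-1}]'
python3 go.py .43 .16 .24 33
```

```text
t0.10 ee [ 0.1611 -0.6035  0.2218] shift [-0.6684 -0.4567 -0.0173] turn [-1.000e-04  6.000e-04 -1.576e-01] F [-0.8 -0.1 -0.3] w 0.0869schema error: expected keys x, y, z, ax, ay, az, claw
schema error: expected keys x, y, z, ax, ay, az, claw
schema error: expected keys x, y, z, ax, ay, az, claw
```

All keys are required in every row, so I'll retype them.

```bash
python3 -m crank '[{"x":-0.057,"y":-0.19,"z":-0.02,"ax":0,"ay":0,"az":0,"claw":-1},{"x":-0.057,"y":-0.19,"z":-0.02,"ax":0,"ay":0,"az":0,"claw":-1},{"x":-0.057,"y":-0.19,"z":-0.02,"ax":0,"ay":0,"az":0,"claw":-1},{"x":-0.057,"y":-0.19,"z":-0.02,"ax":0,"ay":0,"az":0,"claw":-1},{"x":-0.057,"y":-0.19,"z":-0.02,"ax":0,"ay":0,"az":0,"claw":-1}]' 45
python3 -m crank '[{"x":-0.128,"y":-0.159,"z":0,"ax":0,"ay":0,"az":0,"claw":-1},{"x":-0.128,"y":-0.159,"z":0,"ax":0,"ay":0,"az":0,"claw":-1},{"x":-0.128,"y":-0.159,"z":0,"ax":0,"ay":0,"az":0,"claw":-1},{"x":-0.128,"y":-0.159,"z":0,"ax":0,"ay":0,"az":0,"claw":-1},{"x":-0.128,"y":-0.159,"z":0,"ax":0,"ay":0,"az":0,"claw":-1}]'
python3 -m crank '[{"x":-0.18,"y":-0.1,"z":0,"ax":0,"ay":0,"az":0,"claw":-1},{"x":-0.18,"y":-0.1,"z":0,"ax":0,"ay":0,"az":0,"claw":-1},{"x":-0.18,"y":-0.1,"z":0,"ax":0,"ay":0,"az":0,"claw":-1},{"x":-0.18,"y":-0.1,"z":0,"ax":0,"ay":0,"az":0,"claw":-1},{"x":-0.18,"y":-0.1,"z":0,"ax":0,"ay":0,"az":0,"claw":-1}]'
python3 go.py .43 .06 .24 33
```

```text
time: 0.52
ee_pos: [0.333, -0.4973, 0.2427]
eef_rot: [0.794, -0.608, 0.0, -0.0]
ft_force: [1.0, 0.2, -0.2]
width: 0.0868
time: 0.93
ee_pos: [0.4518, -0.3325, 0.2424]
eef_rot: [0.793, -0.609, -0.0, -0.0]
ft_force: [1.5, -0.0, -0.5]
width: 0.0869
time: 1.35
ee_pos: [0.5009, -0.133, 0.2424]
eef_rot: [0.793, -0.609, -0.0, 0.0]
ft_force: [1.3, 0.2, 0.8]
width: 0.0869
t1.35 ee [ 0.5009 -0.133   0.2424] shift [-0.2048  0.0186  0.0024] turn [ 1.000e-04 -0.000e+00 -1.573e-01] F [1.3 0.2 0.8] w 0.0869
```

```bash
python3 -m crank '[{"x":-0.205,"y":0.019,"z":0.002,"ax":0,"ay":0,"az":-0.157,"claw":-1},{"x":-0.205,"y":0.019,"z":0.002,"ax":0,"ay":0,"az":-0.157,"claw":-1},{"x":-0.205,"y":0.019,"z":0.002,"ax":0,"ay":0,"az":-0.157,"claw":-1},{"x":-0.205,"y":0.019,"z":0.002,"ax":0,"ay":0,"az":-0.157,"claw":-1},{"x":-0.205,"y":0.019,"z":0.002,"ax":0,"ay":0,"az":-0.157,"claw":-1}]'
python3 -m crank '[{"x":-0.151,"y":-0.091,"z":0,"ax":0,"ay":0,"az":0,"claw":-1},{"x":-0.151,"y":-0.091,"z":0,"ax":0,"ay":0,"az":0,"claw":-1},{"x":-0.151,"y":-0.091,"z":0,"ax":0,"ay":0,"az":0,"claw":-1},{"x":-0.151,"y":-0.091,"z":0,"ax":0,"ay":0,"az":0,"claw":-1},{"x":-0.151,"y":-0.091,"z":0,"ax":0,"ay":0,"az":0,"claw":-1}]'
python3 - <<'E'
from h import *
from go import go
c=cam('wrist'); print(c['fx'],c['cx'],c['cy'],c['eye'],R.from_quat(c['orientation']).as_matrix().round(2)[:,2])
cv2.imwrite('pics/w1.png',c['color'])
a=np.radians(33); C=lambda x,y,z:np.array([.4245+np.cos(a)*x-np.sin(a)*y,.236+np.sin(a)*x+np.cos(a)*y,z])
for p in((.027,.025,.11),(.027,-.025,.11),(.024,.025,.096),(-.027,.025,.096),(-.027,-.025,.096)): print(p,np.round(proj(c,C(*p),True),1))
go(.4245,.236,.056,33)
E
```

```text
time: 1.77
ee_pos: [0.4283, 0.0597, 0.2403]
eef_rot: [0.879, -0.477, 0.0, 0.0]
ft_force: [0.8, 1.2, -0.2]
width: 0.0867
time: 2.18
ee_pos: [0.4219, 0.2405, 0.2408]
eef_rot: [0.88, -0.475, -0.001, -0.001]
ft_force: [-0.5, 0.7, -0.7]
width: 0.0872
371.64829954431775 316.05083627663265 239.00725157613388 [0.48168597 0.28034495 0.40283439] [-0.22 -0.14 -0.97]
(0.027, 0.025, 0.11) [292.4 197.5]
(0.027, -0.025, 0.11) [355.1 197.9]
(0.024, 0.025, 0.096) [293.5 198.5]
(-0.027, 0.025, 0.096) [294.  256.7]
(-0.027, -0.025, 0.096) [351.6 257. ]
t2.23 ee [0.4221 0.2395 0.2406] shift [4.700e-03 1.000e-04 1.846e-01] turn [-0.0004  0.0011  0.003 ] F [-1.1 -0.5 -0.1] w 0.0870
```

View pics/w1.png

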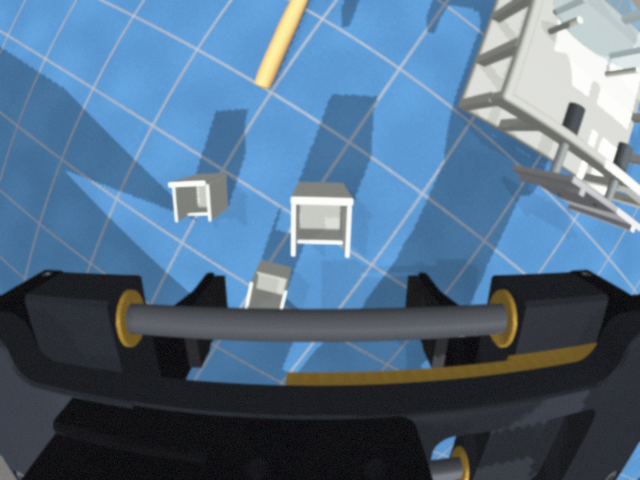

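The caddy's back edge shows at about (291–353, 199), within 2 px of the prediction at (292–355, 198), and it is parallel to the jaws. I'll descend and grip.

```bash
python3 -m crank '[{"x":0.0035,"y":0,"z":0.03,"ax":0,"ay":0,"az":0.003,"claw":-1},{"x":0.0035,"y":0,"z":0.07,"ax":0,"ay":0,"az":0.003,"claw":-1},{"x":0.0035,"y":0,"z":0.11,"ax":0,"ay":0,"az":0.003,"claw":-1},{"x":0.0035,"y":0,"z":0.15,"ax":0,"ay":0,"az":0.003,"claw":-1},{"x":0.0035,"y":0,"z":0.18,"ax":0,"ay":0,"az":0.003,"claw":-1}]' 45
python3 go.py .424 .2365 .056 33
```

```text
time: 2.65
ee_pos: [0.4247, 0.2295, 0.0574]
eef_rot: [0.877, -0.48, -0.001, 0.001]
ft_force: [0.5, -0.3, 0.1]
width: 0.0871
t2.65 ee [0.4247 0.2295 0.0574] shift [-0.0063 -0.0032  0.0014] turn [ 0.0013 -0.     -0.0038] F [ 0.5 -0.3  0.1] w 0.0871
```

```bash
python3 -m crank '[{"x":-0.004,"y":-0.002,"z":0,"ax":0,"ay":0,"az":-0.002,"claw":-1},{"x":-0.004,"y":-0.002,"z":0,"ax":0,"ay":0,"az":-0.002,"claw":-1},{"x":-0.004,"y":-0.002,"z":0,"ax":0,"ay":0,"az":-0.002,"claw":-1},{"x":-0.004,"y":-0.002,"z":0,"ax":0,"ay":0,"az":-0.002,"claw":-1},{"x":-0.004,"y":-0.002,"z":0,"ax":0,"ay":0,"az":-0.002,"claw":-1}]' 45
python3 go.py .424 .2365 .056 33
```

```text
time: 3.07
ee_pos: [0.4267, 0.2358, 0.0624]
eef_rot: [0.878, -0.479, 0.001, -0.001]
ft_force: [-0.3, -0.1, -0.2]
width: 0.0869
t3.07 ee [0.4267 0.2358 0.0624] shift [-0.002   0.0019  0.0064] turn [-0.0015 -0.0006 -0.0018] F [-0.3 -0.1 -0.2] w 0.0869
```

```bash
python3 -m crank '[{"x":-0.001,"y":0.002,"z":0.006,"ax":0,"ay":0,"az":-0.001,"claw":-1},{"x":-0.001,"y":0.002,"z":0.006,"ax":0,"ay":0,"az":-0.001,"claw":-1},{"x":-0.001,"y":0.002,"z":0.006,"ax":0,"ay":0,"az":-0.001,"claw":0},{"x":-0.001,"y":0.002,"z":0.006,"ax":0,"ay":0,"az":-0.001,"claw":1},{"x":-0.001,"y":0.002,"z":0.006,"ax":0,"ay":0,"az":-0.001,"claw":1}]' 45
python3 go.py .424 .2365 .056 33
python3 -m crank '[{"x":0,"y":0,"z":0,"ax":0,"ay":0,"az":0,"claw":1},{"x":0,"y":0,"z":0,"ax":0,"ay":0,"az":0,"claw":1},{"x":0,"y":0,"z":0,"ax":0,"ay":0,"az":0,"claw":1},{"x":0,"y":0,"z":0,"ax":0,"ay":0,"az":0,"claw":1},{"x":0,"y":0,"z":0,"ax":0,"ay":0,"az":0,"claw":1}]'
python3 go.py .424 .2365 .056 33
```

```text
time: 3.48
ee_pos: [0.4232, 0.2352, 0.0546]
eef_rot: [0.879, -0.478, 0.0, -0.0]
ft_force: [0.5, -0.3, -0.2]
width: 0.0744
t3.48 ee [0.4232 0.2352 0.0546] shift [-0.0007 -0.0014 -0.0014] turn [-0.0001 -0.     -0.0006] F [ 0.5 -0.3 -0.2] w 0.0744
time: 3.9
ee_pos: [0.4231, 0.2353, 0.0545]
eef_rot: [0.879, -0.478, 0.0, -0.0]
ft_force: [-0.1, 0.1, 0.3]
width: 0.05
t3.90 ee [0.4231 0.2353 0.0545] shift [-0.0006 -0.0014 -0.0015] turn [-0.     -0.     -0.0005] F [-0.1  0.1  0.3] w 0.0500
```

The jaws stopped at 50.0 mm, which matches the caddy's width. Lifting.

```bash
python3 -m crank '[{"x":0,"y":0,"z":-0.01,"ax":0,"ay":0,"az":0,"claw":1},{"x":0,"y":0,"z":-0.025,"ax":0,"ay":0,"az":0,"claw":1},{"x":0,"y":0,"z":-0.04,"ax":0,"ay":0,"az":0,"claw":1},{"x":0,"y":0,"z":-0.052,"ax":0,"ay":0,"az":0,"claw":1},{"x":0,"y":0,"z":-0.052,"ax":0,"ay":0,"az":0,"claw":1}]'
python3 go.py .49 .12 .104 18
python3 -m crank '[{"x":0,"y":0,"z":0,"ax":0,"ay":0,"az":0,"claw":1},{"x":0,"y":0,"z":0,"ax":0,"ay":0,"az":0,"claw":1},{"x":0,"y":0,"z":0,"ax":0,"ay":0,"az":0,"claw":1},{"x":0,"y":0,"z":0,"ax":0,"ay":0,"az":0,"claw":1},{"x":0,"y":0,"z":0,"ax":0,"ay":0,"az":0,"claw":1}]'
python3 go.py .503 .0285 .104 11.3
```

```text
time: 4.32
ee_pos: [0.4244, 0.236, 0.1091]
eef_rot: [0.879, -0.478, 0.001, -0.001]
ft_force: [-0.1, 0.1, -1.5]
width: 0.05
t4.32 ee [0.4244 0.236  0.1091] shift [0.133  0.008  0.0052] turn [-0.0018 -0.0003  0.1303] F [-0.1  0.1 -1.5] w 0.0500
time: 4.73
ee_pos: [0.4228, 0.2351, 0.106]
eef_rot: [0.879, -0.478, -0.0, 0.0]
ft_force: [-0.4, -0.3, -1.5]
width: 0.05
t4.73 ee [0.4228 0.2351 0.106 ] shift [0.217  0.0451 0.002 ] turn [5.000e-04 1.000e-04 1.889e-01] F [-0.4 -0.3 -1.5] w 0.0500
```

```bash
python3 -m crank '[{"x":0.025,"y":0.005,"z":0,"ax":0,"ay":0,"az":0.03,"claw":1},{"x":0.055,"y":0.011,"z":0.001,"ax":0,"ay":0,"az":0.06,"claw":1},{"x":0.085,"y":0.017,"z":0.001,"ax":0,"ay":0,"az":0.09,"claw":1},{"x":0.115,"y":0.023,"z":0.001,"ax":0,"ay":0,"az":0.12,"claw":1},{"x":0.14,"y":0.029,"z":0.002,"ax":0,"ay":0,"az":0.15,"claw":1}]'
python3 go.py .503 .0285 .104 11.3
```

```text
time: 5.15
ee_pos: [0.4756, 0.0997, 0.1044]
eef_rot: [0.796, -0.605, 0.0, 0.0]
ft_force: [0.8, 0.6, -1.1]
width: 0.0497
t5.15 ee [0.4756 0.0997 0.1044] shift [ 0.076  -0.0074  0.0004] turn [ 0.     -0.0002  0.0368] F [ 0.8  0.6 -1.1] w 0.0497
```

```bash
python3 -m crank '[{"x":0.02,"y":-0.002,"z":0,"ax":0,"ay":0,"az":0.01,"claw":1},{"x":0.045,"y":-0.005,"z":0,"ax":0,"ay":0,"az":0.025,"claw":1},{"x":0.065,"y":-0.007,"z":0,"ax":0,"ay":0,"az":0.037,"claw":1},{"x":0.076,"y":-0.007,"z":0,"ax":0,"ay":0,"az":0.037,"claw":1},{"x":0.076,"y":-0.007,"z":0,"ax":0,"ay":0,"az":0.037,"claw":1}]'
python3 go.py .503 .0285 .104 11.3
python3 - <<'E'
from h import *
w=cam('wrist'); t=cam('top'); s=cam('side')
k=cv2.resize(t['color'][170:250,230:370],None,fx=5.6,fy=5.6,interpolation=cv2.INTER_CUBIC)[:448,:400*1]
cv2.imwrite('pics/w2.png',w['color'])
b=cv2.resize(s['color'][190:300,230:340],None,fx=4,fy=4,interpolation=cv2.INTER_CUBIC)
cv2.imwrite('pics/s2.png',b)
E
```

```text
time: 5.57
ee_pos: [0.5028, 0.0284, 0.1042]
eef_rot: [0.774, -0.633, -0.0, 0.0]
ft_force: [-0.2, 0.0, -1.2]
width: 0.0495
t5.57 ee [0.5028 0.0284 0.1042] shift [-0.0001 -0.0003  0.0002] turn [ 0.0003 -0.0001  0.0007] F [-0.2  0.  -1.2] w 0.0495
```

View pics/w2.png

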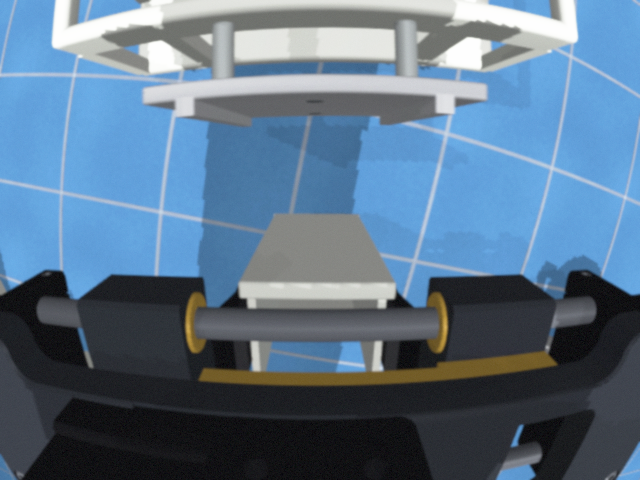

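View pics/s2.png

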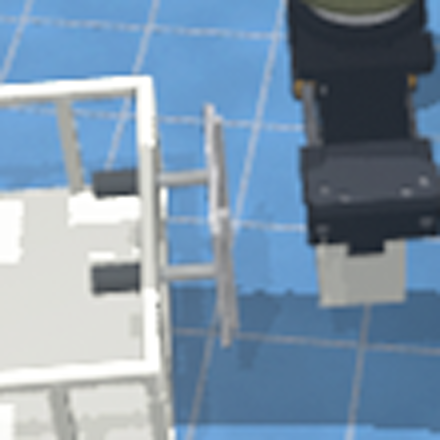

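The wrist view shows the plate's top front edge from about (143,103) to (487,99), its ribs at (185,98) and (445,96), and the caddy's back edge from (240,283) to (395,283). The caddy looks upright and near square. Casting these onto their heights:

```bash
python3 - <<'E'
from h import *
c=load('wrist')
Q=lambda u,v,z:onz(c,u,v,z,True)
def seg(n,a,b):
    d=a-b; print(n,a,b,'L %.4f'%np.linalg.norm(d),'mid',((a+b)/2).round(4),'yaw %.2f'%np.degrees(np.arctan2(-d[0],d[1])))
    return (a+b)/2,np.arctan2(-d[0],d[1])
p,y=seg('plate',Q(143,103,.155),Q(487,99,.155))
seg('ribs',Q(185,98,.155),Q(445,96,.155))
k,_=seg('caddy',Q(240,283,.1595),Q(395,283,.1595))
for yy in (y,np.radians(11.3)):
    n=np.array([np.cos(yy),np.sin(yy)]); m=np.array([-n[1],n[0]]); d=(p-k)[:2]; print('gap',d@n,'lateral',d@m)
# white strip edges at columns
g=c['color'].min(2).astype(int)
for u in (150,250,315,380,480): print(u,[(v,g[v,u]) for v in range(76,126,3)])
E
```

```text
plate [0.5763 0.0998 0.155 ] [ 0.5989 -0.0064  0.155 ] L 0.1086 mid [0.5876 0.0467 0.155 ] yaw 12.01
ribs [0.5793 0.0856 0.155 ] [0.5956 0.0078 0.155 ] L 0.0795 mid [0.5874 0.0467 0.155 ] yaw 11.83
caddy [0.5259 0.0582 0.1595] [0.5354 0.0106 0.1595] L 0.0485 mid [0.5307 0.0344 0.1595] yaw 11.29
gap 0.05826286350040112 lateral 0.00017673916832613643
gap 0.05825614237841252 lateral 0.0009024273855119651
150 [(76, np.int64(128)), (79, np.int64(177)), (82, np.int64(111)), (85, np.int64(114)), (88, np.int64(212)), (91, np.int64(219)), (94, np.int64(219)), (97, np.int64(213)), (100, np.int64(204)), (103, np.int64(151)), (106, np.int64(99)), (109, np.int64(99)), (112, np.int64(101)), (115, np.int64(101)), (118, np.int64(102)), (121, np.int64(98)), (124, np.int64(99))]
250 [(76, np.int64(134)), (79, np.int64(215)), (82, np.int64(214)), (85, np.int64(213)), (88, np.int64(209)), (91, np.int64(202)), (94, np.int64(144)), (97, np.int64(99)), (100, np.int64(96)), (103, np.int64(99)), (106, np.int64(100)), (109, np.int64(100)), (112, np.int64(98)), (115, np.int64(100)), (118, np.int64(111)), (121,
[... 429 characters left out ...]
 np.int64(211)), (82, np.int64(213)), (85, np.int64(208)), (88, np.int64(206)), (91, np.int64(181)), (94, np.int64(108)), (97, np.int64(95)), (100, np.int64(95)), (103, np.int64(97)), (106, np.int64(99)), (109, np.int64(98)), (112, np.int64(98)), (115, np.int64(105)), (118, np.int64(109)), (121, np.int64(97)), (124, np.int64(97))]
480 [(76, np.int64(92)), (79, np.int64(93)), (82, np.int64(127)), (85, np.int64(204)), (88, np.int64(208)), (91, np.int64(208)), (94, np.int64(207)), (97, np.int64(202)), (100, np.int64(130)), (103, np.int64(99)), (106, np.int64(102)), (109, np.int64(102)), (112, np.int64(104)), (115, np.int64(103)), (118, np.int64(107)), (121, np.int64(106)), (124, np.int64(103))]
```

Yaw is within 0.5° and lateral within 1 mm, with a gap of about 58 mm. I'll approach to about 10 mm off the plate.

```bash
python3 -m crank '[{"x":0,"y":-0.01,"z":0.001,"ax":0,"ay":0,"az":-0.003,"claw":1},{"x":-0.001,"y":-0.024,"z":0.002,"ax":0,"ay":0,"az":-0.003,"claw":1},{"x":-0.001,"y":-0.038,"z":0.002,"ax":0,"ay":0,"az":-0.003,"claw":1},{"x":-0.001,"y":-0.046,"z":0.002,"ax":0,"ay":0,"az":-0.003,"claw":1},{"x":-0.001,"y":-0.048,"z":0.002,"ax":0,"ay":0,"az":-0.003,"claw":1}]'
python3 -m crank '[{"x":0,"y":-0.002,"z":0,"ax":0,"ay":0,"az":0,"claw":1},{"x":0,"y":-0.004,"z":0,"ax":0,"ay":0,"az":0,"claw":1},{"x":0,"y":-0.006,"z":0,"ax":0,"ay":0,"az":0,"claw":1},{"x":0,"y":-0.008,"z":0,"ax":0,"ay":0,"az":0,"claw":1},{"x":0,"y":-0.010,"z":0,"ax":0,"ay":0,"az":0,"claw":1}]'
python3 go.py .5754 .0435 .102 11.7
```

```text
time: 6.13
ee_pos: [0.5502, 0.0428, 0.1025]
eef_rot: [0.777, -0.63, -0.0, -0.001]
ft_force: [-0.6, 0.2, -1.0]
width: 0.0498
time: 6.55
ee_pos: [0.5589, 0.0431, 0.1026]
eef_rot: [0.776, -0.63, 0.0, 0.0]
ft_force: [-0.7, -0.7, -1.1]
width: 0.0499
t6.55 ee [0.5589 0.0431 0.1026] shift [ 0.003  -0.0162  0.0006] turn [ 0.     -0.0002  0.0012] F [-0.7 -0.7 -1.1] w 0.0499
```

```bash
python3 -m crank '[{"x":0.001,"y":-0.002,"z":0,"ax":0,"ay":0,"az":0,"claw":1},{"x":0.0015,"y":-0.004,"z":0,"ax":0,"ay":0,"az":0,"claw":1},{"x":0.0015,"y":-0.006,"z":0,"ax":0,"ay":0,"az":0,"claw":1},{"x":0.0015,"y":-0.008,"z":0,"ax":0,"ay":0,"az":0,"claw":1},{"x":0.0015,"y":-0.010,"z":0,"ax":0,"ay":0,"az":0,"claw":1}]'
python3 go.py .5754 .0435 .102 11.7
```

```text
time: 6.97
ee_pos: [0.5686, 0.0437, 0.1024]
eef_rot: [0.776, -0.63, -0.0, 0.001]
ft_force: [-6.9, -1.0, 2.2]
width: 0.0495
t6.97 ee [0.5686 0.0437 0.1024] shift [ 0.0016 -0.0066  0.0004] turn [ 0.0007 -0.0001  0.0013] F [-6.9 -1.   2.2] w 0.0495
```

```bash
python3 -m crank '[{"x":0,"y":-0.001,"z":0,"ax":0,"ay":0,"az":0,"claw":1},{"x":0,"y":-0.002,"z":0,"ax":0,"ay":0,"az":0,"claw":1},{"x":0,"y":-0.003,"z":0,"ax":0,"ay":0,"az":0,"claw":1},{"x":0,"y":-0.004,"z":0,"ax":0,"ay":0,"az":0,"claw":1},{"x":0,"y":-0.004,"z":0,"ax":0,"ay":0,"az":0,"claw":1}]'
python3 go.py .5754 .0435 .102 11.7
python3 - <<'E'
from h import *
w=cam('wrist'); s=cam('side')
o=np.zeros((480,800,3),np.uint8); o[:,:400]=w['color'][40:360:,120:520].repeat(2,0)[:480,:400] if 0 else cv2.resize(w['color'][150:310,110:510],(400,160)).repeat(3,0)[:480] if 0 else 0
o[:320,:400]=w['color'][100:420,120:520]; o[:480,400:]=cv2.resize(s['color'][190:310,220:320],(400,480),interpolation=cv2.INTER_CUBIC)
cv2.imwrite('pics/p3.png',o); print(r.read_state()['ft_force'])
E
```

```text
time: 7.38
ee_pos: [0.5721, 0.0445, 0.1024]
eef_rot: [0.776, -0.63, -0.001, 0.001]
ft_force: [-8.9, -1.1, 3.8]
width: 0.05
t7.38 ee [0.5721 0.0445 0.1024] shift [ 0.0016 -0.003   0.0003] turn [ 0.0011 -0.0002  0.0014] F [-8.9 -1.1  3.8] w 0.0500
[-8.08986557 -0.88036845  3.36651964]
```

View pics/p3.png

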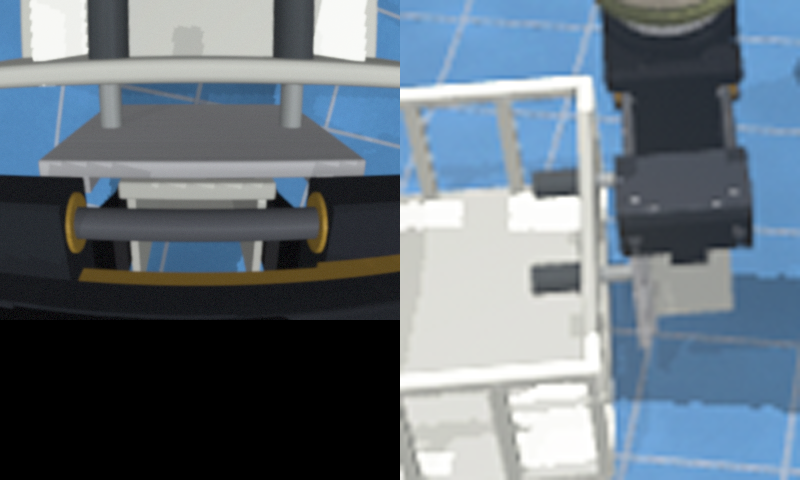

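The push reads about 8.5 N. The wrist crop shows a thin strip between the plate edge (y≈177) and the caddy's back edge (y≈183), so I'm zooming in to check for a gap or tilt.

```bash
python3 - <<'E'
from h import *
w=load('wrist'); im=cv2.resize(w['color'][240:320,220:420],(800,320),interpolation=cv2.INTER_CUBIC)
s=load('side')
o=np.zeros((600,800,3),np.uint8); o[:320]=im; o[320:600,:400]=cv2.resize(s['color'][248:283,265:315],(400,280),interpolation=cv2.INTER_CUBIC); cv2.imwrite('pics/z4.png',o)
g=w['color'].astype(int)
for u in (230,260,320,375,410): print(u,[(v,tuple(int(a) for a in g[v,u])) for v in range(270,292,2)])
st=r.read_state(); e=np.array(st['ee_pos']); n=np.array([.979,.203,0]); m=np.array([-.203,.979,0])
for name,h,f in (('caddy top L',.055,.027),('caddy top if touching',.055,.027)):
    pass
for sy in(-.025,.025):
    b=e+np.array([0,0,.0005])+n*.028+m*sy+np.array([0,0,.055]); print('pred caddy back top',np.round(proj(w,b,True),1))
E
```

```text
230 [(270, (158, 156, 153)), (272, (154, 153, 150)), (274, (154, 152, 149)), (276, (147, 138, 135)), (278, (148, 118, 88)), (280, (153, 114, 68)), (282, (142, 102, 58)), (284, (143, 104, 62)), (286, (171, 125, 76)), (288, (179, 132, 81)), (290, (170, 123, 73))]
260 [(270, (159, 155, 155)), (272, (154, 152, 150)), (274, (151, 148, 149)), (276, (143, 142, 141)), (278, (121, 120, 120)), (280, (108, 110, 110)), (282, (138, 141, 140)), (284, (167, 172, 172)), (286, (172, 178, 176)), (288, (172, 177, 176)), (290, (172, 175, 175))]
320 [(270, (173, 171, 167)), (272, (168, 165, 164)), (274, (166, 161, 160)), (276, (159, 156, 155)), (278, (131, 129, 128)), (280, (113, 116, 114)), (282, (132, 137, 135)), (284, (172, 177, 175)), (286, (178, 182, 182)), (288, (174, 179, 177)), (290, (175, 181, 178))]
375 [(270, (171, 168, 168)), (272, (165, 164, 162)), (274, (167, 164, 162)), (276, (154, 152, 152)), (278, (122, 122, 120)), (280, (112, 114, 115)), (282, (129, 133, 133)), (284, (174, 179, 176)), (286, (183, 187, 186)), (288, (176, 181, 178)), (290, (173, 179, 179))]
410 [(270, (171, 167, 166)), (272, (167, 164, 162)), (274, (166, 162, 158)), (276, (156, 147, 139)), (278, (173, 132, 91)), (280, (178, 131, 79)), (282, (179, 131, 80)), (284, (180, 132, 78)), (286, (179, 130, 78)), (288, (180, 131, 79)), (290, (176, 128, 78))]
pred caddy back top [398.8 285.6]
pred caddy back top [239.4 285.5]
```

View pics/z4.png

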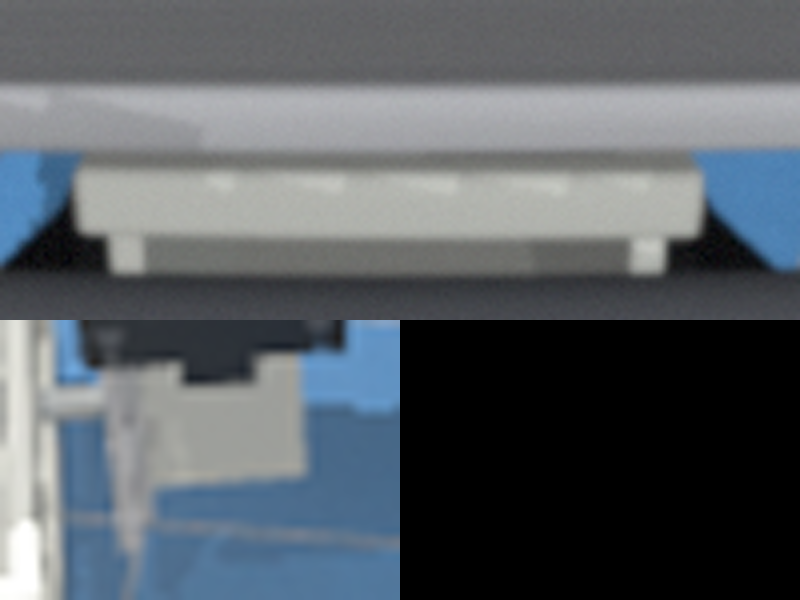

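The wrist camera sits ahead of the caddy, so the thin strip is just the top of the back's outer face. It is about 1 to 3 mm above the plate's top, with at most a 1 mm gap, and the caddy is square and centred. I'll add 1.5 mm of push, then hold for more than 2 s.

```bash
python3 -m crank '[{"x":0,"y":-0.0005,"z":0,"ax":0,"ay":0,"az":0,"claw":1},{"x":0,"y":-0.001,"z":0,"ax":0,"ay":0,"az":0,"claw":1},{"x":0,"y":-0.0015,"z":0,"ax":0,"ay":0,"az":0,"claw":1},{"x":0,"y":-0.0015,"z":0,"ax":0,"ay":0,"az":0,"claw":1},{"x":0,"y":-0.0015,"z":0,"ax":0,"ay":0,"az":0,"claw":1}]'
python3 -m crank '[{"x":0,"y":0,"z":0,"ax":0,"ay":0,"az":0,"claw":1},{"x":0,"y":0,"z":0,"ax":0,"ay":0,"az":0,"claw":1},{"x":0,"y":0,"z":0,"ax":0,"ay":0,"az":0,"claw":1},{"x":0,"y":0,"z":0,"ax":0,"ay":0,"az":0,"claw":1},{"x":0,"y":0,"z":0,"ax":0,"ay":0,"az":0,"claw":1}]'
python3 -m crank '[{"x":0,"y":0,"z":0,"ax":0,"ay":0,"az":0,"claw":1},{"x":0,"y":0,"z":0,"ax":0,"ay":0,"az":0,"claw":1},{"x":0,"y":0,"z":0,"ax":0,"ay":0,"az":0,"claw":1},{"x":0,"y":0,"z":0,"ax":0,"ay":0,"az":0,"claw":1},{"x":0,"y":0,"z":0,"ax":0,"ay":0,"az":0,"claw":1}]'
python3 -m crank '[{"x":0,"y":0,"z":0,"ax":0,"ay":0,"az":0,"claw":1},{"x":0,"y":0,"z":0,"ax":0,"ay":0,"az":0,"claw":1},{"x":0,"y":0,"z":0,"ax":0,"ay":0,"az":0,"claw":1},{"x":0,"y":0,"z":0,"ax":0,"ay":0,"az":0,"claw":1},{"x":0,"y":0,"z":0,"ax":0,"ay":0,"az":0,"claw":1}]'
```

```text
time: 7.9
ee_pos: [0.5734, 0.0447, 0.1024]
eef_rot: [0.776, -0.63, -0.001, 0.001]
ft_force: [-9.2, -1.1, 4.2]
width: 0.0498
time: 8.32
ee_pos: [0.5734, 0.0447, 0.1024]
eef_rot: [0.776, -0.63, -0.001, 0.001]
ft_force: [-8.7, -1.3, 4.1]
width: 0.0493
time: 8.73
ee_pos: [0.5734, 0.0447, 0.1024]
eef_rot: [0.776, -0.63, -0.001, 0.001]
ft_force: [-9.1, -1.3, 4.1]
width: 0.0498
time: 9.15
ee_pos: [0.5733, 0.0447, 0.1024]
eef_rot: [0.776, -0.63, -0.001, 0.001]
ft_force: [-8.4, -0.9, 4.6]
width: 0.0494
```

```bash
python3 -m crank '[{"x":0,"y":0,"z":0,"ax":0,"ay":0,"az":0,"claw":1},{"x":0,"y":0,"z":0,"ax":0,"ay":0,"az":0,"claw":1},{"x":0,"y":0,"z":0,"ax":0,"ay":0,"az":0,"claw":1},{"x":0,"y":0,"z":0,"ax":0,"ay":0,"az":0,"claw":1},{"x":0,"y":0,"z":0,"ax":0,"ay":0,"az":0,"claw":1}]'
python3 -m crank '[{"x":0,"y":0,"z":0,"ax":0,"ay":0,"az":0,"claw":1},{"x":0,"y":0,"z":0,"ax":0,"ay":0,"az":0,"claw":1},{"x":0,"y":0,"z":0,"ax":0,"ay":0,"az":0,"claw":1},{"x":0,"y":0,"z":0,"ax":0,"ay":0,"az":0,"claw":1},{"x":0,"y":0,"z":0,"ax":0,"ay":0,"az":0,"claw":1}]'
python3 -m crank '[{"x":0,"y":0,"z":0,"ax":0,"ay":0,"az":0,"claw":1},{"x":0,"y":0,"z":0,"ax":0,"ay":0,"az":0,"claw":1},{"x":0,"y":0,"z":0,"ax":0,"ay":0,"az":0,"claw":1},{"x":0,"y":0,"z":0,"ax":0,"ay":0,"az":0,"claw":1},{"x":0,"y":0,"z":0,"ax":0,"ay":0,"az":0,"claw":1}]'
python3 -m crank '[{"x":0,"y":0,"z":0,"ax":0,"ay":0,"az":0,"claw":1},{"x":0,"y":0,"z":0,"ax":0,"ay":0,"az":0,"claw":1},{"x":0,"y":0,"z":0,"ax":0,"ay":0,"az":0,"claw":1},{"x":0,"y":0,"z":0,"ax":0,"ay":0,"az":0,"claw":1},{"x":0,"y":0,"z":0,"ax":0,"ay":0,"az":0,"claw":1}]'
python3 - <<'E'
from h import *
w=cam('wrist'); t=cam('side')
o=np.zeros((480,800,3),np.uint8); o[:320,:400]=w['color'][100:420,120:520]; o[:,400:]=cv2.resize(t['color'][180:300,220:320],(400,480),interpolation=cv2.INTER_CUBIC)
cv2.imwrite('pics/p5.png',o); print(r.read_state()['ft_force'])
Q=lambda u,v,z:onz(w,u,v,z,True)
g=w['color'].astype(int)
def seg(n,a,b):
    d=a-b; print(n,'L %.4f'%np.linalg.norm(d),'mid',((a+b)/2).round(4),'yaw %.2f'%np.degrees(np.arctan2(-d[0],d[1])))
seg('plate',Q(161,278,.155),Q(484,276,.155))
seg('caddy',Q(240,282,.158),Q(395,282,.158))
E
```

```text
time: 9.57
ee_pos: [0.5734, 0.0447, 0.1024]
eef_rot: [0.776, -0.63, -0.001, 0.001]
ft_force: [-8.1, -1.0, 3.6]
width: 0.0497
time: 9.98
ee_pos: [0.5733, 0.0448, 0.1024]
eef_rot: [0.776, -0.63, -0.001, 0.001]
ft_force: [-9.2, -1.5, 3.6]
width: 0.0498
time: 10.4
ee_pos: [0.5734, 0.0447, 0.1024]
eef_rot: [0.776, -0.63, -0.001, 0.001]
ft_force: [-9.2, -0.5, 3.4]
width: 0.05
time: 10.82
ee_pos: [0.5734, 0.0447, 0.1024]
eef_rot: [0.776, -0.63, -0.001, 0.001]
ft_force: [-9.3, -2.3, 4.6]
width: 0.0496
[-9.88397746 -0.59199291  4.00288431]
plate L 0.1087 mid [0.6021 0.0492 0.155 ] yaw 12.11
caddy L 0.0483 mid [0.6018 0.0512 0.158 ] yaw 11.82
```

View pics/p5.png

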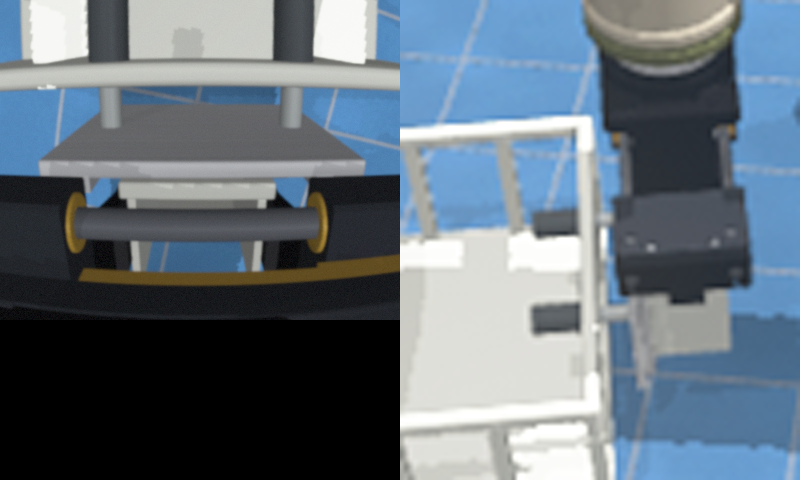

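The caddy is still flat, square and centred between the ribs. By ray casts the plate is pushed back 14.7 mm (about 8.8 N), lateral offset is about 2 mm and the yaw difference is 0.3°. Handing in.

```bash
python3 -c "
from bench import close_job; print(close_job())"
```

```text
the job is handed in; nothing more can be done
None
```

I gripped the largest caddy at 45 N; the jaws stopped at 50 mm, its width. I lifted it upright to about 0.105 m and pressed its back against the sprung plate. I held it there steadily for about 3 s and handed in at about 10.9 s, still gripping and pushing.

**Last checks:**
- **Push:** the wrist force was 8–10 N horizontally. The cameras put the plate 14.7 mm back, which is about 8.8 N, so the two agree.
- **Centring:** the caddy was about 2 mm off centre between the ribs.
- **Squareness:** its back was within about 0.3° of the plate.
- **Height:** the top of the back was about 1–3 mm above the plate's top.

**Not fully settled:**
- **Sideways force:** there was also a steady upward force of about 5 N from the plate, so the total contact force was about 10–11 N.
- **Possible gap:** a gap of up to about 1 mm at the top of the back cannot be ruled out. That would be a tilt of about 0.02 rad at most, within the limit.
- **Other objects:** I didn't measure the mug, funnel and spoon again. I planned the arm's path to pass above or clear of them, and no unexpected force showed up.

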